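# Make up a testing kit and a cable-preparation kit

## Task

Make up two kits for the network-cabling workshop from the stock on the table. Testing kit, in the two-bay tray: the cable tester in the wide bay and the two-way splitter in the narrow bay; preparation kit, in the three-bay tray: the cutter in the long bay, and the large tape roll and the straight coupler in the two square bays, one in each (either way round). Everything should lie flat on the bay floors, the same way up as it lies now; set each thing down rather than drop it, and leave the small tape roll, the multimeter and the screwdriver where they are.

Things in the scene. Friction and masses are not known exactly. Their poses are not given: they have to be found in the camera images.
- tray2: two-bay tray, shallow, plywood with dark wooden rims, fixed. Outside 140 mm (its x) by 134 mm (its y); origin at the centre of its underside; z up. Floor, walls and divider 3 mm thick; wall and divider tops 10 mm above the table. A divider along x makes a wide bay 134 x 72 mm centred at (0, -28) mm in its frame and a narrow bay 134 x 53 mm centred at (0, +37.5) mm. Left or right of the stock, yaw up to 0.4 rad.
- tray3: three-bay tray of the same make, fixed. Outside 164 mm (its x) by 140 mm (its y); origin at the centre of its underside; z up. Floor, walls and dividers 3 mm thick; tops 10 mm above the table. A long bay 158 x 58 mm centred at (0, +38) mm in its frame; two square bays, 77 mm (x) by 73 mm (y), centred at (-40, -30.5) and (+40, -30.5) mm. On the other side of the stock, yaw up to 0.4 rad.
- tester_mid (a point): centre of the cable tester: a grey hand-held box with a dark display, 104 mm long (its x), 46 mm wide (its y), 28 mm high, lying face up on the table; about 0.16 kg. All stock lies in two rows of three between the trays, long sides within 0.3 rad of world x.
- cutter_mid (a point): centre of the utility cutter, blade retracted: aluminium with a grey grip, 130 mm long in all (its x, from -65 to +65 mm), 20 mm high, lying flat. Handle 28 mm wide (its y) from x = -65 to +43 mm, then a narrower steel nose 18 mm wide. About 0.12 kg.
- tape_large_mid (a point): centre of the large tape roll, lying flat: blue cloth tape on a cardboard core, outer diameter 56 mm, hole about 34 mm, 24 mm high; z is its axis.
- tape_small_mid (a point): centre of the small tape roll, the same tape, lying flat among the stock: outer diameter 38 mm, hole about 22 mm, 24 mm high. Belongs to neither kit.
- coupler_mid (a point): centre of the straight cable coupler: a white plastic block 44 mm long (its x), 22 mm wide (its y), 24 mm high, a socket in each end.
- splitter_mid (a point): centre of the two-way splitter: a white plastic T-shaped block, 52 mm long (its x, -26 to +26 mm), 24 mm high: a neck 22 mm wide (its y) from x = -26 to -2 mm with one socket, and a head 44 mm wide from x = -2 to +26 mm with two sockets.
- multimeter_mid (a point): centre of the yellow and black multimeter, 70 x 140 x 34 mm (x, y, z), lying beyond the stock; bystander.
- screwdriver_grip (a point): the handle of a screwdriver with orange handle, 180 mm long, lying crosswise beyond the stock; bystander. Its x axis points to the blade.
Mind the look-alikes: they are no part of the job. Of the things that look like the part that bears tester_mid, take the one that is farthest to the robot's left at the start.

How it is judged:
By the outcome, as a careful person would: the job done as asked, in the order asked, and still so for the second after the job is handed in, with the robot touching nothing.
It also fails if it takes over 115 s, if anything falls off the work surface, if the arm or the gripper's body presses on something with over 40 N, if the wrist force passes 120 N, or if a joint passes its speed limit or range.

## Robot

A 6-joint arm with a two-finger parallel gripper is mounted at the origin on the work surface. World frame = base frame: x ahead of the robot, y to its left, z up, the work surface at z = 0. Lengths are in m, angles in rad, forces in N, time in s.
With the tool pointing down it reaches from about 0.3 to 0.875 m from the base axis. Payload 4.2 kg.
Tool frame: the origin (TCP) lies at the very end of the fingers, on their centre line; the grasp point (between the pads) lies 19 mm behind it (robot.tcp_to_grasp is the distance from the TCP to the grasp point, in m); z points along the fingers, y is the line along which they close (so a half turn about z gives the same grasp; the last joint's range is limited). The gripper opens to 85 mm and grips with 20 to 120 N. Pads are 22 mm wide; open, the fingers measure 114 mm over their backs; the gripper's body (76 mm by 85 mm) begins 54 mm behind the grasp point. The pads swing forward as they close: fully open they stand 13 mm farther back than shut.
Start: joints at [1.166, 0.32, 1.565, -0, 1.257, -0.02], TCP at [0.216, 0.533, 0.231] pointing down, gripper open.
Joint ranges: [-3.11, 3.11], [-0.84, 2.01], [0.21, 2.61], [-1.34, 4.49], [0.05, 2.63], [-2.56, 2.56]. Speed limits (rad/s): [2.57, 2.57, 3.14, 3.14, 3.14, 3.14].

## Interface

Orientations are given as a unit quaternion [x, y, z, w].
In Python, from workcell import monitor, viewer, ticket, spotter, robot gives the robot as it stands.
- The arm moves only by the shell command python3 -m pendant 'ROWS' [FORCE]. ROWS is JSON, a list of rows, each a list of 3 entries, a list of its own where there are three numbers: the shift along the tool's x, y, z in m, then the turn, a rotation vector about the tool's x, y, z in rad, then the finger opening in m, from 0 to 0.0854. In form: [[[x, y, z], [rx, ry, rz], claw], ...]. A call has 1 to 12 rows; each row shifts and turns the commanded pose from where the row before left it, along the tool's axes as they then stand; what a row does not reach is not made up. A row lasts 1/8 s, in which the tool goes at most 62.5 mm and 10.7 degrees, less where a joint would pass 70% of its speed; a pose out of reach is approached as far as the arm can. A call with a gripper value outside its range is refused whole. The fingers move at their own pace and stop on an object; FORCE is the grip in N (left out, the last holds). Time passes only in rows, so rows that do not move let the fingers close. It gives the time, the measured TCP pose, the force, the opening and the grip force at its end, in the units of the state.
- monitor.get_state(): the state, without advancing time (a new reading comes with each control period).
- viewer.read_camera(name): name is "scene" or "top" or "wrist"; returns a dict with "pixels" (420x560x3 uint8, red, green, blue), "fx", "fy", "cx", "cy" (pixels), "D" ([k1, k2, p1, p2, k3] as OpenCV has them; the pictures are not rectified), "R" (3x3) and "t" (3): a world point X has camera coordinates R X + t. Camera axes: x right, y down, z forward; pixel columns grow to the right and rows downward; lengths in m; the calibration is good to about 2 mm. A picture is of the moment at which its call begins. There is no depth.
- ticket.hand_in(): hands the job in; it is judged then, once.
Trained networks look in the newest picture that a camera, given by its name, has taken for a name from the list of things; names that differ only in an ending like _2 or _b are one class to them, and where a whole thing is asked for, a point or a joint stands for the part that bears it (a point fixed in the world has none). Each returns a list of dicts, best first, with "conf" (0 to 1); they miss things now and then, are a little off and sometimes report something else, mostly with a low value. They report only what shows in the picture. A call takes as long as a camera call. They do not tell look-alikes from the thing itself.
- spotter.boxes_of(camera, thing): "centre" ([row, column] as shares, 0 to 1, of the picture: columns of its width, rows of its height, amid what is visible of it).
- spotter.trace(camera, thing): "pixels" (420x560 bool, what is visible of it) and "centre" ([row, column] as shares, 0 to 1, of the picture: columns of its width, rows of its height, amid what is visible of it).
- spotter.tip_of(camera, thing): "centre" ([row, column] as shares, 0 to 1, of the picture: columns of its width, rows of its height: a listed point, or the origin of a listed thing).
The state is a dict: "time_s": time; "qpos": joint angles; "qd": joint speeds; "joint_efforts": joint torques, N m; "tool_pos": TCP position; "tcp_rot": TCP orientation; "contact_force": force on the tool from outside, world axes, zero at the start; "wrist_torque": the same for the moment, N m; "width": opening from 0.0 (shut) to 1.0 (fully open); "finger_force": force on a finger pad.
Only numpy, scipy, OpenCV 4.12 (cv2) and the standard library are available. Lean on these libraries where they do the work, as an engineer would, in place of code of your own. Each camera call takes 0.05 s, during which the arm holds its last target. There are 200 camera calls.

## Working session

There is one attempt and no reset: what is moved stays moved. The work goes in short steps, Python scripts to look and compute and a shell command to move; the robot and the scene stay as the last step left them, time stands still between calls to the robot, and variables do not carry over. Pictures are saved under pics/ and viewed, at most 14 in all, crops included, and the job is handed in when it is done.

```bash
ls; mkdir -p pics; python3 - <<'E'
from workcell import monitor, viewer, spotter, robot
import cv2
print(monitor.get_state())
for n in ("top","scene"):
    c=viewer.read_camera(n); cv2.imwrite(f"pics/{n}0.png",c["pixels"][:,:,::-1])
    print(n,c["fx"],c["fy"],c["cx"],c["cy"],c["D"],c["R"],c["t"])
    for th in "tray2 tray3 tester_mid cutter_mid tape_large_mid tape_small_mid coupler_mid splitter_mid".split():
        print(th,[(round(d["conf"],2),round(d["centre"][0]*420),round(d["centre"][1]*560)) for d in spotter.tip_of(n,th)])
E
```

```text
pics
{'time_s': 0.0, 'qpos': array([ 1.16600265e+00,  3.20321074e-01,  1.56568994e+00,  3.84277190e-05,
        1.25738804e+00, -1.99862099e-02]), 'qd': array([ 0.00071611, -0.00042563, -0.00274709, -0.000928  ,  0.00155113,
        0.00122674]), 'joint_efforts': array([ 4.15646928e-04, -4.15521777e+01, -2.34160191e+01,  2.11590242e-05,
        8.20238813e-03,  3.62664736e-06]), 'tool_pos': array([0.21563717, 0.53251979, 0.23046126]), 'tcp_rot': array([ 1.91224576e-01,  9.81545896e-01, -8.79052893e-04, -2.08253521e-04]), 'contact_force': array([0.01081182, 0.03181997, 0.31036337]), 'wrist_torque': array([ 0.00654736,  0.00210894, -0.0385909 ]), 'finger_force': 0.0, 'width': 1.002630693359087}
top 472.4546688460633 472.4546688460633 286.4531596406768 211.15144601312895 [-0.01587295  0.          0.          0.          0.        ] [[-0.02789153 -0.99942511  0.01927463]
 [-0.99740459  0.02654437 -0.06692888]
 [ 0.06637877 -0.02109136 -0.99757156]] [-0.0272549   0.55750352  1.06790901]
tray2 [(0.97, 232, 403), (0.91, 249, 136), (0.75, 258, 273)]
tray3 [(0.97, 232, 403), (0.91, 249, 136),
[... 257 characters left out ...]
_mid [(0.55, 249, 332)]
scene 461.9685585133824 461.9685585133824 277.8480520612015 206.28883087828058 [0.01740337 0.         0.         0.         0.        ] [[-0.58124279  0.81362113 -0.01332245]
 [ 0.61989964  0.43212536 -0.65497489]
 [-0.52714444 -0.38895801 -0.75553319]] [ 0.35877804 -0.29749042  1.48324283]
tray2 [(0.88, 262, 415), (0.79, 163, 212)]
tray3 [(0.88, 262, 415), (0.79, 163, 212)]
tester_mid [(0.95, 236, 277), (0.92, 148, 284), (0.91, 218, 177), (0.67, 193, 129)]
cutter_mid [(0.96, 266, 318), (0.46, 165, 213)]
tape_large_mid [(0.89, 220, 228)]
tape_small_mid [(0.77, 195, 313)]
coupler_mid [(0.65, 222, 365), (0.62, 236, 275)]
splitter_mid [(0.64, 178, 270), (0.58, 223, 365)]
```

View pics/top0.png

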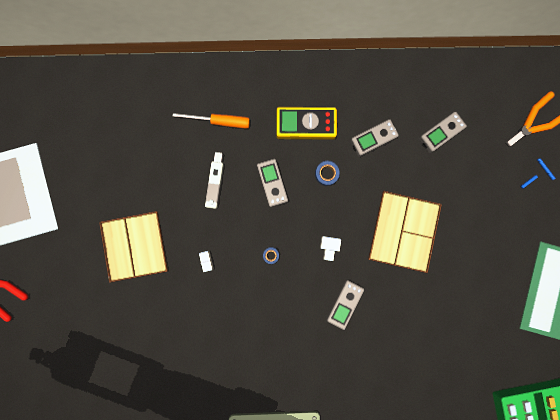

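View pics/scene0.png

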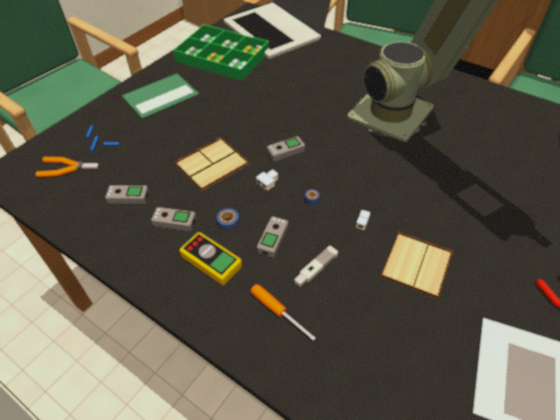

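The top view shows the stock: cutter (col 214, row 180), tester (272,183), large tape (327,172), coupler (205,261), small tape (271,256) and splitter (330,247). Tray2 is at (134,246) and tray3 at (405,232).

Tester-like things: (272,183), (375,137), (443,132), (346,305). World +y is image left, so the one meant is (272,183), which also sits in the stock rows.

```bash
cat > h.py <<'E'
import numpy as np, cv2
from workcell import monitor, viewer, spotter, robot
from scipy.spatial.transform import Rotation as Ro
def unproj(c,uv,z):
    """pixels (col,row) -> world points on the plane at height z"""
    K=np.array([[c["fx"],0,c["cx"]],[0,c["fy"],c["cy"]],[0,0,1]])
    n=cv2.undistortPoints(np.float64(uv).reshape(-1,1,2),K,np.float64(c["D"])).reshape(-1,2)
    R,t=np.array(c["R"]),np.array(c["t"]); d=np.c_[n,np.ones(len(n))]@R; o=-R.T@t
    return o+d*((z-o[2])/d[:,2])[:,None]
def rect(c,mask,z):
    """centre, sizes (long, short), yaw of long side of a mask seen on plane z"""
    ct=max(cv2.findContours(mask.astype(np.uint8),0,1)[0],key=cv2.contourArea).reshape(-1,2)
    p=unproj(c,ct,z)[:,:2]; (x,y),(w,h),a=cv2.minAreaRect((p*1000).astype(np.float32))
    if w<h: w,h,a=h,w,a+90
    a=(a+90)%180-90
    return np.round([x,y,w,h],1),round(float(np.deg2rad(a)),3)
E
python3 - <<'E'
from h import *
c=viewer.read_camera("top"); im=c["pixels"]
for th,z in dict(tray2=.01,tray3=.01,tester_mid=.028,cutter_mid=.02,tape_large_mid=.024,tape_small_mid=.024,coupler_mid=.024,splitter_mid=.024).items():
    for d in spotter.trace("top",th): print(th,round(d["conf"],2),np.round(np.array(d["centre"])*[420,560]),*rect(c,d["pixels"],z))
a=cv2.resize(im[150:320,95:445,::-1],None,fx=2.28,fy=2.28,interpolation=cv2.INTER_CUBIC)
cv2.imwrite("pics/crop1.png",a)
E
```

```text
tray2 0.79 [230. 404.] [ 502.1 -316.6  164.5  141.6] -0.25
tray2 0.75 [247. 135.] [485.6 312.1 141.6 137.2] 0.162
tray3 0.79 [230. 404.] [ 502.1 -316.6  164.5  141.6] -0.25
tray3 0.75 [247. 135.] [485.6 312.1 141.6 137.2] 0.162
tester_mid 0.89 [138. 375.] [ 720.9 -249.6  107.6   46.9] -1.131
tester_mid 0.86 [187. 273.] [621.2 -12.  107.4  49.3] 0.235
tester_mid 0.71 [306. 346.] [ 340.6 -167.8  102.5   51.5] -0.491
tester_mid 0.56 [134. 444.] [ 730.2 -410.6  109.    46.3] -0.967
cutter_mid 0.89 [183. 213.] [631.8 121.9 128.7  31.8] -0.153
tape_large_mid 0.54 [173. 329.] [ 641.4 -138.9   56.    53.9] -0.817
tape_small_mid 0.74 [260. 269.] [455.7  -3.5  34.5  33.5] 0.438
coupler_mid 0.5 [260. 207.] [446.9 143.5  43.5  23.9] 0.18
splitter_mid 0.64 [248. 134.] [484.7 308.1 139.8 135.4] 0.162
splitter_mid 0.55 [248. 330.] [ 468.1 -140.5   52.3   43.5] -0.033
```

View pics/crop1.png

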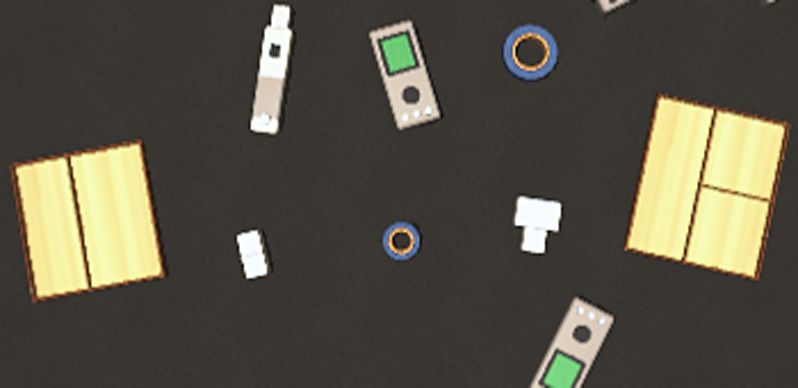

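The crop shows the tester with its green display at crop (405,75), the leftmost of the look-alikes and part of the stock rows. Tray2's narrow bay is on the left. Tray3's long bay is on the left and its square bays are on the right. The cutter nose and the splitter head both point away from the robot (+x). The measured sizes agree with those given.

I'm moving above the tester now.

```bash
cat >> h.py <<'E'
def pose():
    s=monitor.get_state(); R=Ro.from_quat(s["tcp_rot"]).as_matrix()
    return np.array(s["tool_pos"])*1000, np.arctan2(R[1,0],R[0,0])%(2*np.pi), s
def togo(name,x,y,z,yaw):
    """tool-z turn, then shift (mm) in the turned tool axes, to reach x,y,z (mm) with tool x at yaw+pi"""
    p,psi,s=pose(); t=(yaw+np.pi); d=np.array([x,y,z])-p
    print(name,"turn",round(-(t-psi),3),"shift",np.round([np.cos(t)*d[0]+np.sin(t)*d[1],np.sin(t)*d[0]-np.cos(t)*d[1],-d[2]],1),"dist",round(np.hypot(*d[:2])),"t",round(s["time_s"],2))
E
python3 -m pendant '[[[0,0,0],[0,0,-0.155],0.0854],[[0,0,0],[0,0,-0.155],0.0854],[[0,0,0],[0,0,-0.155],0.0854],[[0,0,0],[0,0,-0.155],0.0854]]'
python3 -m pendant '[[[-0.022,-0.052,0],[0,0,0],0.0854],[[-0.022,-0.052,0],[0,0,0],0.0854],[[-0.022,-0.052,0],[0,0,0],0.0854],[[-0.022,-0.052,0],[0,0,0],0.0854],[[-0.022,-0.052,0],[0,0,0],0.0854],[[-0.022,-0.052,0],[0,0,0],0.0854],[[-0.022,-0.052,0],[0,0,0],0.0854],[[-0.022,-0.052,0],[0,0,0],0.0854],[[-0.022,-0.052,0],[0,0,0],0.0854],[[-0.022,-0.052,0],[0,0,0],0.0854],[[-0.022,-0.052,0],[0,0,0],0.0854],[[-0.022,-0.052,0],[0,0,0],0.0854]]'
python3 -m pendant '[[[0,0,0],[0,0,0],0.0854],[[0,0,0],[0,0,0],0.0854]]'
python3 - <<'E'
from h import *
togo("tester",621,-12,200,.235)
c=viewer.read_camera("wrist"); cv2.imwrite("pics/w1.png",c["pixels"][:,:,::-1])
print(-np.array(c["R"]).T@c["t"])
for d in spotter.trace("wrist","tester_mid"): print(round(d["conf"],2),np.round(np.array(d["centre"])*[420,560]),*rect(c,d["pixels"],.028))
E
```

```text
time_s: 1.85
tool_pos: [0.2159, 0.533, 0.2314]
tcp_rot: [-0.12, 0.993, 0.0, 0.0]
contact_force: [0.3, 0.5, -0.7]
width: 1.003
finger_force: 0.0
time_s: 3.35
tool_pos: [0.619, -0.0139, 0.2314]
tcp_rot: [-0.117, 0.993, 0.0, 0.0]
contact_force: [0.7, 0.1, 0.9]
width: 1.002
finger_force: 0.0
time_s: 3.6
tool_pos: [0.6175, -0.0121, 0.231]
tcp_rot: [-0.117, 0.993, 0.0, -0.001]
contact_force: [0.1, 0.4, -0.1]
width: 1.002
finger_force: 0.0
tester turn -0.0 shift [-3.4 -0.7 31. ] dist 3 t 3.6
[ 0.55095388 -0.02793026  0.37339146]
0.91 [183. 274.] [626.2  -9.7 104.6  46. ] 0.257
0.62 [225.  52.] [ 722.4 -243.5  117.2   48.4] -1.111
0.17 [ 20. 184.] [ 482.  -134.5   48.9   39.1] 1.434
```

View pics/w1.png

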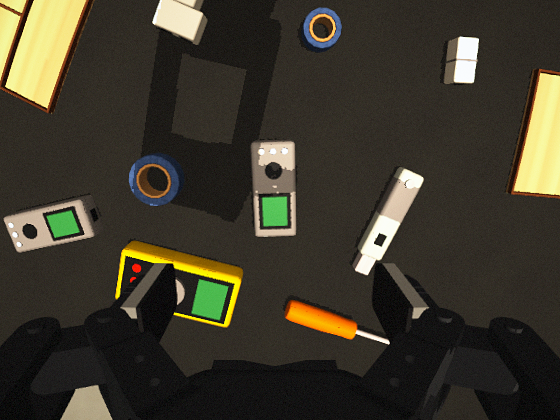

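The wrist picture shows the tester centred at (274,187). Its size comes out as 104.6 x 46 mm, which matches. I'll descend and grip it, and measure the other things from this same view.

```bash
python3 - <<'E'
from h import *
c=viewer.read_camera("wrist")
for th,z in dict(cutter_mid=.02,tape_large_mid=.024,coupler_mid=.024,tray2=.01).items():
    for d in spotter.trace("wrist",th): print(th,round(d["conf"],2),np.round(np.array(d["centre"])*[420,560]),*rect(c,d["pixels"],z))
E
python3 -m pendant '[[[-0.009,0,0],[0,0,-0.022],0.07],[[0,0,0.055],[0,0,0],0.07],[[0,0,0.055],[0,0,0],0.07],[[0,0,0.055],[0,0,0],0.07],[[0,0,0.035],[0,0,0],0.07],[[0,0,0.023],[0,0,0],0.07],[[0,0,0],[0,0,0],0.07]]' 40
python3 -m pendant '[[[0,0,0],[0,0,0],0.035],[[0,0,0],[0,0,0],0.035],[[0,0,0],[0,0,0],0.035],[[0,0,0],[0,0,0],0.035],[[0,0,0],[0,0,0],0.035],[[0,0,0],[0,0,0],0.035]]' 40
```

```text
tape_large_mid 0.83 [179. 150.] [ 644.6 -135.    60.5   55.2] -0.797
tape_large_mid 0.21 [280. 192.] [763.3 -93.  141.8  83.5] 1.535
coupler_mid 0.58 [ 61. 461.] [454.  141.8  45.6  33.4] 0.241
coupler_mid 0.43 [216. 384.] [635.7 118.6 127.   33.4] -0.16
tray2 0.79 [47. 40.] [ 544.3 -278.   116.4  104.9] 0.097
tray2 0.55 [144. 534.] [496.4 276.3 139.7  73.8] 0.175
time_s: 4.82
tool_pos: [0.6259, -0.01, 0.0063]
tcp_rot: [-0.129, 0.992, 0.0, -0.002]
contact_force: [-0.1, -0.4, 0.7]
width: 0.818
finger_force: 0.0
time_s: 5.58
tool_pos: [0.628, -0.0102, 0.0099]
tcp_rot: [-0.128, 0.992, -0.0, 0.002]
contact_force: [-0.0, 1.9, 5.3]
width: 0.527
finger_force: 44.0
```

```bash

python3 -m pendant '[[[0,0,-0.02],[0,0,0],0.035],[[0,0,-0.045],[0,0,0],0.035],[[0,0,-0.05],[0,0,0],0.035],[[0,0,-0.045],[0,0,0.095],0.035]]'
python3 -m pendant '[[[0.0126,0.044,0],[0,0,0],0.035],[[0.0126,0.044,0],[0,0,0],0.035],[[0.0126,0.044,0],[0,0,0],0.035],[[0.0126,0.044,0],[0,0,0],0.035],[[0.0126,0.044,0],[0,0,0],0.035],[[0.0126,0.044,0],[0,0,0],0.035],[[0.0126,0.044,0],[0,0,0],0.035],[[0,0,0],[0,0,0],0.035],[[0,0,0],[0,0,0],0.035]]'
python3 - <<'E'
from h import *
c=viewer.read_camera("wrist"); cv2.imwrite("pics/w2.png",c["pixels"][:,:,::-1])
for th,z in dict(tray2=.01,coupler_mid=.024).items():
    for d in spotter.trace("wrist",th): print(th,round(d["conf"],2),np.round(np.array(d["centre"])*[420,560]),*rect(c,d["pixels"],z))
togo("tester",491,280.5,14,.162)
E
```

```text
time_s: 6.08
tool_pos: [0.6261, -0.0103, 0.1695]
tcp_rot: [-0.08, 0.997, 0.0, -0.0]
contact_force: [1.0, -0.4, -2.7]
width: 0.529
finger_force: 43.1
time_s: 7.2
tool_pos: [0.4896, 0.279, 0.1679]
tcp_rot: [-0.081, 0.997, -0.0, -0.0]
contact_force: [-0.5, -0.4, -1.8]
width: 0.527
finger_force: 43.1
tray2 0.66 [158. 344.] [489.8 314.4 139.8 134.5] 0.16
coupler_mid 0.89 [126. 134.] [450.8 151.4  43.8  31.2] 0.215
tester turn -0.001 shift [ -1.    1.9 154.1] dist 2 t 7.35
```

View pics/w2.png

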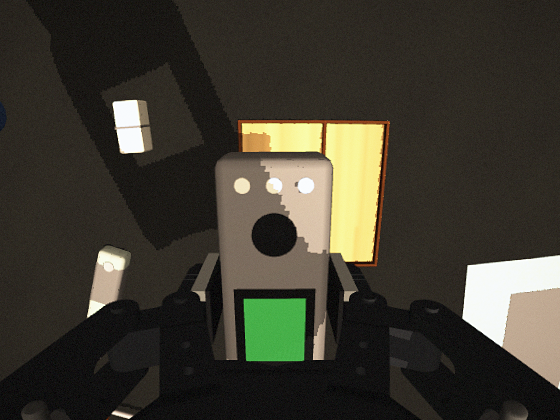

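The picture shows the tester held straight between the pads, and tray2 at about (314,192) with its near bay ahead. The tray now fits at 139.8 x 134.5 mm, so I use (489.8, 314.4).

```bash

python3 -m pendant '[[[-0.005,0.0045,0],[0,0,0],0.035],[[0,0,0.05],[0,0,0],0.035],[[0,0,0.05],[0,0,0],0.035],[[0,0,0.035],[0,0,0],0.035],[[0,0,0.01],[0,0,0],0.035],[[0,0,0.005],[0,0,0],0.035],[[0,0,0.004],[0,0,0],0.035],[[0,0,0],[0,0,0],0.035],[[0,0,0],[0,0,0],0.035]]'
```

```text
time_s: 8.48
tool_pos: [0.4946, 0.285, 0.0152]
tcp_rot: [-0.081, 0.997, 0.0, 0.001]
contact_force: [-0.1, -0.3, -1.6]
width: 0.53
finger_force: 43.1
```

```bash

python3 -m pendant '[[[0,0,0.0015],[0,0,0],0.035],[[0,0,0.001],[0,0,0],0.035],[[0,0,0],[0,0,0],0.035]]'
python3 -m pendant '[[[0,0,0.0015],[0,0,0],0.035],[[0,0,0],[0,0,0],0.035]]'
```

```text
time_s: 8.85
tool_pos: [0.4944, 0.2849, 0.0129]
tcp_rot: [-0.081, 0.997, 0.0, 0.0]
contact_force: [-1.5, -1.4, 5.5]
width: 0.531
finger_force: 43.9
time_s: 9.1
tool_pos: [0.4944, 0.2849, 0.0128]
tcp_rot: [-0.081, 0.997, 0.0, 0.001]
contact_force: [-4.9, -1.9, 15.8]
width: 0.531
finger_force: 45.1
```

```bash

python3 -m pendant '[[[0,0,-0.001],[0,0,0],0.06],[[0,0,0],[0,0,0],0.06],[[0,0,0],[0,0,0],0.06],[[0,0,-0.03],[0,0,0],0.06],[[0,0,-0.05],[0,0,0],0.08],[[0,0,-0.06],[0,0,0.095],0.08],[[0,0,-0.06],[0,0,0.095],0.08]]'
python3 -m pendant '[[[0.002,-0.0535,0],[0,0,0],0.08],[[0.002,-0.0535,0],[0,0,0],0.08],[[0.002,-0.0535,0],[0,0,0],0.08],[[0.002,-0.0535,0],[0,0,0],0.08],[[0.002,-0.0535,0],[0,0,0],0.08],[[0.002,-0.0535,0],[0,0,0],0.08],[[0.002,-0.0535,0],[0,0,0],0.08],[[0.002,-0.0535,0],[0,0,0],0.08],[[0,0,0],[0,0,0],0.08],[[0,0,0],[0,0,0],0.08]]'
python3 - <<'E'
from h import *
c=viewer.read_camera("wrist"); cv2.imwrite("pics/w3.png",c["pixels"][:,:,::-1])
for th,z in dict(splitter_mid=.024,tray3=.01).items():
    for d in spotter.trace("wrist",th): print(th,round(d["conf"],2),np.round(np.array(d["centre"])*[420,560]),*rect(c,d["pixels"],z))
togo("",465,-142,200,-.03)
E
```

```text
time_s: 9.98
tool_pos: [0.4939, 0.2845, 0.2127]
tcp_rot: [0.015, 1.0, -0.0, -0.0]
contact_force: [0.9, 1.1, 0.0]
width: 0.937
finger_force: 0.0
time_s: 11.22
tool_pos: [0.4661, -0.1423, 0.211]
tcp_rot: [0.014, 1.0, 0.0, -0.0]
contact_force: [-0.1, 0.5, -0.4]
width: 0.936
finger_force: 0.0
splitter_mid 0.57 [195. 280.] [ 470.7 -137.6   54.6   43.9] -0.17
tray3 0.75 [215. 116.] [ 505.8 -314.4  165.9  141.6] -0.26
 turn 0.004 shift [ 1.4 -0.6 11.2] dist 1 t 11.38
```

View pics/w3.png

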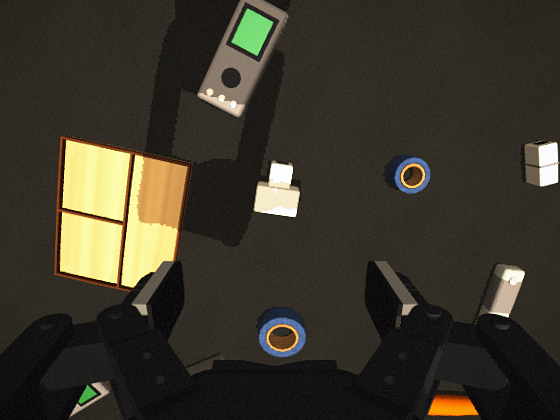

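The picture shows the splitter with its neck at (282,172), toward the robot, and its head at (277,200), at a yaw of about -0.16. Tray3 is at (120,215) and measures 165.9 x 141.6 mm. I'll grip the splitter's neck.

```bash

python3 -m pendant '[[[0,0,0],[0,0,0.134],0.06],[[0.011,0.0055,0],[0,0,0],0.06],[[0,0,0.055],[0,0,0],0.06],[[0,0,0.055],[0,0,0],0.06],[[0,0,0.052],[0,0,0],0.06],[[0,0,0.025],[0,0,0],0.06],[[0,0,0.014],[0,0,0],0.06],[[0,0,0],[0,0,0],0.06]]' 40
python3 -m pendant '[[[0,0,0],[0,0,0],0.012],[[0,0,0],[0,0,0],0.012],[[0,0,0],[0,0,0],0.012],[[0,0,0],[0,0,0],0.012],[[0,0,0],[0,0,0],0.012],[[0,0,0],[0,0,0],0.012]]' 40
python3 -m pendant '[[[0,0,-0.02],[0,0,0],0.012],[[0,0,-0.045],[0,0,0],0.012],[[0,0,-0.05],[0,0,0],0.012],[[0,0,-0.05],[0,0,0],0.012],[[0,0,0],[0,0,0],0.012]]'
python3 - <<'E'
from h import *
c=viewer.read_camera("wrist"); cv2.imwrite("pics/w4.png",c["pixels"][:,:,::-1])
togo("",465,-142,200,-.03)
E
```

```text
time_s: 12.38
tool_pos: [0.456, -0.1349, 0.0101]
tcp_rot: [0.08, 0.997, 0.0, -0.0]
contact_force: [-0.5, 0.1, 0.1]
width: 0.708
finger_force: 0.0
time_s: 13.12
tool_pos: [0.4572, -0.1357, 0.0115]
tcp_rot: [0.081, 0.997, -0.0, 0.001]
contact_force: [-1.8, 0.2, 6.8]
width: 0.243
finger_force: 39.7
time_s: 13.75
tool_pos: [0.4587, -0.1363, 0.1795]
tcp_rot: [0.081, 0.997, -0.001, 0.005]
contact_force: [-0.0, -0.1, 0.0]
width: 0.247
finger_force: 39.3
 turn -0.132 shift [ -8.1  -6.  -22.9] dist 10 t 13.8
```

View pics/w4.png

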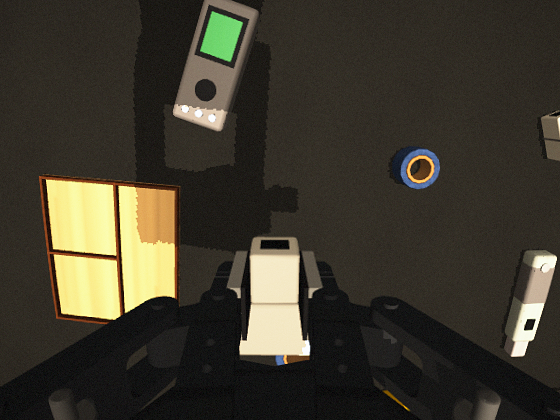

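The splitter is held by its neck, the head is level, and it sits straight between the pads at (275,290). I'm carrying it to the narrow bay.

```bash

python3 -m pendant '[[[0,0,0],[0,0,-0.161],0.012],[[0,0,0],[0,0,-0.161],0.012],[[-0.0096,0.053,0],[0,0,0],0.012],[[-0.0096,0.053,0],[0,0,0],0.012],[[-0.0096,0.053,0],[0,0,0],0.012],[[-0.0096,0.053,0],[0,0,0],0.012],[[-0.0096,0.053,0],[0,0,0],0.012],[[-0.0096,0.053,0],[0,0,0],0.012],[[-0.0096,0.053,0],[0,0,0],0.012],[[-0.0096,0.053,0],[0,0,0],0.012],[[-0.0096,0.053,0],[0,0,0],0.012]]'
python3 -m pendant '[[[0,0,0],[0,0,0],0.012],[[0,0,0],[0,0,0],0.012]]'
python3 - <<'E'
from h import *
c=viewer.read_camera("wrist"); cv2.imwrite("pics/w5.png",c["pixels"][:,:,::-1])
togo("",468,349.4,15.5,.16)
for th,z in dict(tray2=.01,coupler_mid=.024).items():
    for d in spotter.trace("wrist",th): print(th,round(d["conf"],2),np.round(np.array(d["centre"])*[420,560]),*rect(c,d["pixels"],z))
E
```

```text
time_s: 15.18
tool_pos: [0.4644, 0.3503, 0.1733]
tcp_rot: [-0.08, 0.997, -0.001, -0.001]
contact_force: [0.1, -1.1, -0.4]
width: 0.247
finger_force: 39.4
time_s: 15.42
tool_pos: [0.4646, 0.3483, 0.1736]
tcp_rot: [-0.08, 0.997, -0.001, -0.002]
contact_force: [-0.1, -0.0, -0.6]
width: 0.246
finger_force: 39.5
 turn -0.0 shift [ -3.4   1.  158.6] dist 3 t 15.47
tray2 0.6 [183. 250.] [488.9 315.  140.8 134.7] 0.162
coupler_mid 0.69 [142.  59.] [450.  154.   43.2  34.8] 0.191
```

View pics/w5.png

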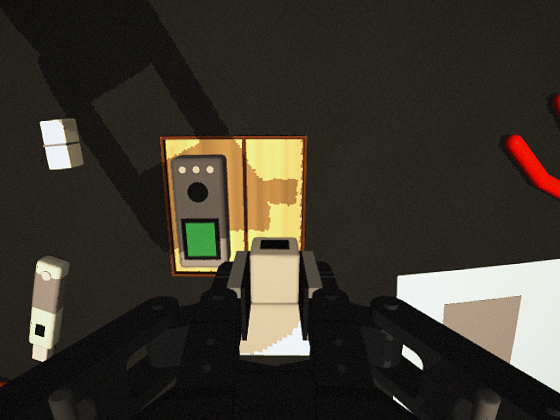

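The tester lies square in the wide bay at (199,208), and the narrow bay is ahead of the splitter. I'm lowering now.

```bash

python3 -m pendant '[[[-0.0034,0.001,0.03],[0,0,0],0.012],[[0,0,0.05],[0,0,0],0.012],[[0,0,0.045],[0,0,0],0.012],[[0,0,0.018],[0,0,0],0.012],[[0,0,0.01],[0,0,0],0.012],[[0,0,0],[0,0,0],0.012],[[0,0,0],[0,0,0],0.012]]'
python3 -m pendant '[[[0,0,0.0015],[0,0,0],0.012],[[0,0,0.001],[0,0,0],0.012],[[0,0,0],[0,0,0],0.012]]'
```

```text
time_s: 16.45
tool_pos: [0.4695, 0.351, 0.0235]
tcp_rot: [-0.08, 0.997, 0.001, 0.001]
contact_force: [0.4, 0.5, 0.0]
width: 0.243
finger_force: 39.5
time_s: 16.82
tool_pos: [0.4687, 0.3508, 0.02]
tcp_rot: [-0.08, 0.997, 0.0, 0.0]
contact_force: [-0.6, -0.3, -0.0]
width: 0.242
finger_force: 39.5
```

```bash

python3 -m pendant '[[[0,0,0.003],[0,0,0],0.012],[[0,0,0.001],[0,0,0],0.012],[[0,0,0],[0,0,0],0.012]]'
python3 -m pendant '[[[0,0,0.001],[0,0,0],0.012],[[0,0,0],[0,0,0],0.012]]'
python3 -m pendant '[[[0,0,0.001],[0,0,0],0.012],[[0,0,0],[0,0,0],0.012]]'
```

```text
time_s: 17.2
tool_pos: [0.4686, 0.3507, 0.0156]
tcp_rot: [-0.08, 0.997, -0.0, -0.0]
contact_force: [-0.2, 1.5, -0.7]
width: 0.24
finger_force: 39.5
time_s: 17.45
tool_pos: [0.4687, 0.3507, 0.0148]
tcp_rot: [-0.08, 0.997, 0.0, -0.0]
contact_force: [0.6, -0.1, 0.1]
width: 0.24
finger_force: 39.5
time_s: 17.7
tool_pos: [0.4688, 0.3508, 0.0145]
tcp_rot: [-0.08, 0.997, 0.0, 0.0]
contact_force: [-1.6, -1.0, 4.4]
width: 0.243
finger_force: 40.1
```

```bash

python3 -m pendant '[[[0,0,-0.001],[0,0,0],0.034],[[0,0,0],[0,0,0],0.034],[[0,0,0],[0,0,0],0.034],[[0,0,-0.03],[0,0,0],0.034],[[0,0,-0.05],[0,0,0],0.06],[[0,0,-0.06],[0,0,0.158],0.06],[[0,0,-0.045],[0,0,0.158],0.06]]'
python3 -m pendant '[[[-0.0324,-0.034,0],[0,0,0],0.06],[[-0.0324,-0.034,0],[0,0,0],0.06],[[-0.0324,-0.034,0],[0,0,0],0.06],[[-0.0324,-0.034,0],[0,0,0],0.06],[[-0.0324,-0.034,0],[0,0,0],0.06],[[-0.0324,-0.034,0],[0,0,0],0.06],[[0,0,0],[0,0,0],0.06],[[0,0,0],[0,0,0],0.06]]'
python3 - <<'E'
from h import *
c=viewer.read_camera("wrist"); cv2.imwrite("pics/w6.png",c["pixels"][:,:,::-1])
for d in spotter.trace("wrist","cutter_mid"): print(round(d["conf"],2),np.round(np.array(d["centre"])*[420,560]),*rect(c,d["pixels"],.02))
togo("",635,119,10,-.155)
E
```

```text
time_s: 18.58
tool_pos: [0.4691, 0.351, 0.2024]
tcp_rot: [0.08, 0.997, 0.001, 0.001]
contact_force: [0.4, 0.2, -0.3]
width: 0.7
finger_force: 0.0
time_s: 19.58
tool_pos: [0.6286, 0.1193, 0.1994]
tcp_rot: [0.078, 0.997, 0.0, -0.001]
contact_force: [-0.4, 0.4, -0.8]
width: 0.701
finger_force: 0.0
0.71 [185. 277.] [637.8 124.8 129.8  29. ] -0.15
 turn 0.0 shift [-6.700e+00 -1.000e-01  1.897e+02] dist 7 t 19.68
```

View pics/w6.png

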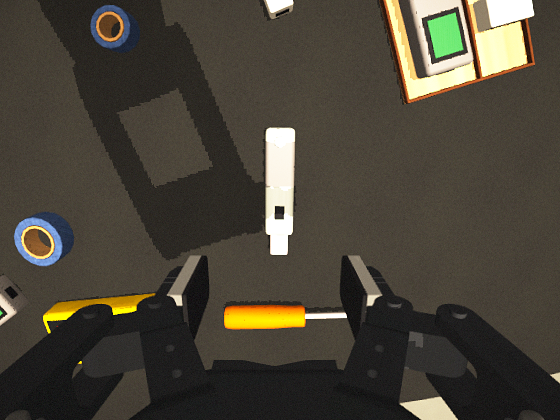

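The cutter is centred at (278,190) with the nose away from the robot. It measures 129.8 x 29 mm, as it should. Now gripping.

```bash

python3 -m pendant '[[[-0.0024,0.0067,0.03],[0,0,0],0.05],[[0,0,0.055],[0,0,0],0.05],[[0,0,0.052],[0,0,0],0.05],[[0,0,0.03],[0,0,0],0.05],[[0,0,0.016],[0,0,0],0.05],[[0,0,0.008],[0,0,0],0.05],[[0,0,0],[0,0,0],0.05]]' 40
python3 -m pendant '[[[0,0,0],[0,0,0],0.018],[[0,0,0],[0,0,0],0.018],[[0,0,0],[0,0,0],0.018],[[0,0,0],[0,0,0],0.018],[[0,0,0],[0,0,0],0.018],[[0,0,0],[0,0,0],0.018]]' 50
python3 -m pendant '[[[0,0,-0.02],[0,0,0],0.018],[[0,0,-0.045],[0,0,0],0.018],[[0,0,-0.05],[0,0,0],0.018],[[0,0,-0.04],[0,0,0],0.018],[[0,0,0],[0,0,0],0.018]]'
```

```text
time_s: 20.55
tool_pos: [0.6329, 0.1257, 0.0095]
tcp_rot: [0.078, 0.997, 0.0, 0.001]
contact_force: [1.0, 0.4, -0.6]
width: 0.589
finger_force: 0.0
time_s: 21.3
tool_pos: [0.6336, 0.1255, 0.0104]
tcp_rot: [0.078, 0.997, 0.0, 0.001]
contact_force: [-0.5, -0.3, 5.9]
width: 0.308
finger_force: 50.8
time_s: 21.92
tool_pos: [0.6344, 0.1255, 0.1676]
tcp_rot: [0.078, 0.997, 0.001, 0.004]
contact_force: [-0.3, -0.4, -1.5]
width: 0.313
finger_force: 50.0
```

```bash

python3 -m pendant '[[[0,0,0],[0,0,0.1],0.018],[[0.0022,-0.052,0],[0,0,0],0.018],[[0.0022,-0.052,0],[0,0,0],0.018],[[0.0022,-0.052,0],[0,0,0],0.018],[[0.0022,-0.052,0],[0,0,0],0.018],[[0.0022,-0.052,0],[0,0,0],0.018],[[0.0022,-0.052,0],[0,0,0],0.018],[[0.0022,-0.052,0],[0,0,0],0.018],[[0.0022,-0.052,0],[0,0,0],0.018],[[0,0,0],[0,0,0],0.018],[[0,0,0],[0,0,0],0.018]]'
python3 - <<'E'
from h import *
c=viewer.read_camera("wrist"); cv2.imwrite("pics/w7.png",c["pixels"][:,:,::-1])
togo("",512.3,-273.7,18,-.255)
for d in spotter.trace("wrist","tray3"): print(round(d["conf"],2),np.round(np.array(d["centre"])*[420,560]),*rect(c,d["pixels"],.01))
E
```

```text
time_s: 23.3
tool_pos: [0.5094, -0.2721, 0.1623]
tcp_rot: [0.128, 0.992, 0.001, -0.001]
contact_force: [-0.3, -0.3, -1.2]
width: 0.308
finger_force: 50.1
 turn -0.0 shift [ -2.9  -1.4 144.6] dist 3 t 23.35
0.93 [180. 200.] [ 506.8 -315.7  164.6  140. ] -0.255
```

View pics/w7.png

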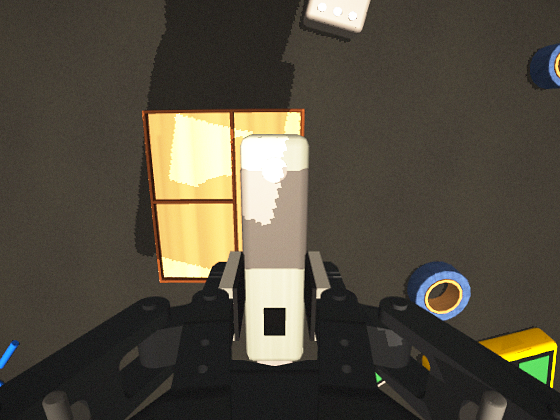

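Tray3 fits exactly (164.6 x 140 mm, centre 506.8, -315.7), and the cutter hangs level above the long bay. I'm lowering.

```bash

python3 -m pendant '[[[-0.0042,-0.0024,0.03],[0,0,0],0.018],[[0,0,0.05],[0,0,0],0.018],[[0,0,0.04],[0,0,0],0.018],[[0,0,0.018],[0,0,0],0.018],[[0,0,0.008],[0,0,0],0.018],[[0,0,0],[0,0,0],0.018],[[0,0,0],[0,0,0],0.018]]'
python3 -m pendant '[[[0,0,0.002],[0,0,0],0.018],[[0,0,0],[0,0,0],0.018]]'
python3 -m pendant '[[[0,0,0.001],[0,0,0],0.018],[[0,0,0],[0,0,0],0.018]]'
```

```text
time_s: 24.28
tool_pos: [0.5146, -0.2762, 0.0188]
tcp_rot: [0.127, 0.992, -0.0, 0.001]
contact_force: [-0.2, -0.9, -1.6]
width: 0.306
finger_force: 50.1
time_s: 24.52
tool_pos: [0.5138, -0.2762, 0.0162]
tcp_rot: [0.128, 0.992, -0.0, 0.0]
contact_force: [0.5, -0.7, -2.4]
width: 0.309
finger_force: 50.1
time_s: 24.78
tool_pos: [0.5136, -0.2761, 0.0148]
tcp_rot: [0.128, 0.992, 0.0, -0.0]
contact_force: [0.9, 0.1, -2.1]
width: 0.31
finger_force: 50.1
```

```bash

python3 -m pendant '[[[0,0,0.001],[0,0,0],0.018],[[0,0,0],[0,0,0],0.018]]'
python3 -m pendant '[[[0,0,0.001],[0,0,0],0.018],[[0,0,0],[0,0,0],0.018]]'
```

```text
time_s: 25.02
tool_pos: [0.5136, -0.2761, 0.0137]
tcp_rot: [0.128, 0.992, 0.0, -0.0]
contact_force: [-0.7, -0.4, -2.1]
width: 0.311
finger_force: 50.1
time_s: 25.28
tool_pos: [0.5137, -0.2761, 0.0134]
tcp_rot: [0.128, 0.992, -0.0, 0.0]
contact_force: [-0.7, 0.5, 5.3]
width: 0.315
finger_force: 50.8
```

```bash

python3 -m pendant '[[[0,0,-0.001],[0,0,0],0.042],[[0,0,0],[0,0,0],0.042],[[0,0,0],[0,0,0],0.042],[[0,0,-0.03],[0,0,0],0.042],[[0,0,-0.05],[0,0,0],0.08],[[0,0,-0.06],[0,0,0],0.08],[[0,0,-0.045],[0,0,0],0.08],[[-0.0206,0.041,0],[0,0,0],0.08],[[-0.0206,0.041,0],[0,0,0],0.08],[[-0.0206,0.041,0],[0,0,0],0.08],[[-0.0206,0.041,0],[0,0,0],0.08],[[0,0,0],[0,0,0],0.08]]'
python3 -m pendant '[[[0,0,0],[0,0,0],0.08]]'
python3 - <<'E'
from h import *
c=viewer.read_camera("wrist"); cv2.imwrite("pics/w8.png",c["pixels"][:,:,::-1])
for d in spotter.trace("wrist","tape_large_mid"): print(round(d["conf"],2),np.round(np.array(d["centre"])*[420,560]),*rect(c,d["pixels"],.024))
togo("",640,-137,8,-.255); print(pose()[0])
E
```

```text
time_s: 26.78
tool_pos: [0.6365, -0.1357, 0.1981]
tcp_rot: [0.126, 0.992, 0.0, -0.0]
contact_force: [-0.7, 0.1, -0.6]
width: 0.933
finger_force: 0.0
time_s: 26.9
tool_pos: [0.6344, -0.1385, 0.1984]
tcp_rot: [0.127, 0.992, -0.0, -0.001]
contact_force: [-0.3, -0.4, -0.3]
width: 0.936
finger_force: 0.0
0.83 [211. 282.] [ 645.9 -137.3   57.2   53.7] -0.256
 turn -0.002 shift [ -5.1   3.6 190.7] dist 6 t 27.0
[ 634.13019356 -139.20788565  198.7423712 ]
```

View pics/w8.png

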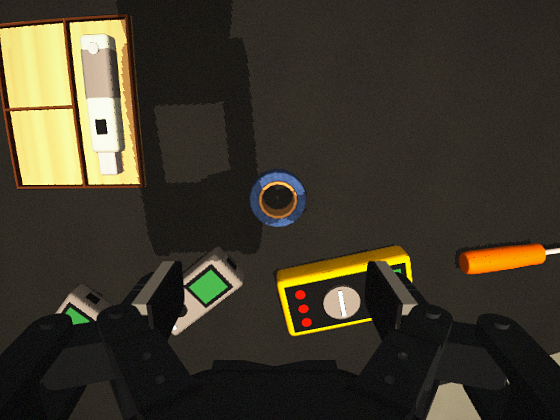

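The tape roll is at (278,199) in the picture, but the trace centre was (282,211), which doesn't agree. I'll measure it by colour. The cutter lies flat in the long bay at (102,105).

```bash
python3 - <<'E'
from h import *
c=viewer.read_camera("wrist"); im=c["pixels"].astype(int)
m=(im[:,:,2]>im[:,:,0]+25)&(im[:,:,2]>60); m[:,:235]=0; m[:,320:]=0; m[:150]=0; m[240:]=0
m=cv2.morphologyEx(m.astype(np.uint8),cv2.MORPH_CLOSE,np.ones((5,5)))
ct=max(cv2.findContours(m,0,1)[0],key=cv2.contourArea)
print(cv2.boundingRect(ct),cv2.minEnclosingCircle(ct))
print(rect(c,m,.024), unproj(c,[[278,199]],.024)*1000)
top=ct[ct[:,0,1]>199]; p=unproj(c,top.reshape(-1,2),.024)*1000
print(cv2.minEnclosingCircle(p[:,:2].astype(np.float32)),pose()[0])
E
```

```text
(251, 171, 56, 56) ((278.23138427734375, 198.3329620361328), 28.035737991333008)
(array([ 647. , -137.3,   55.4,   53.7]), -0.276) [[ 646.73569639 -137.73858428   24.        ]]
((650.2662353515625, -138.20176696777344), 27.022785186767578) [ 634.1621418  -139.32358327  198.87015662]
```

```bash

python3 -m pendant '[[[-0.0124,0.005,0.03],[0,0,0],0.078],[[0,0,0.055],[0,0,0],0.078],[[0,0,0.052],[0,0,0],0.078],[[0,0,0.03],[0,0,0],0.078],[[0,0,0.017],[0,0,0],0.078],[[0,0,0.0085],[0,0,0],0.078],[[0,0,0],[0,0,0],0.078]]' 40
python3 -m pendant '[[[0,0,0],[0,0,0],0.045],[[0,0,0],[0,0,0],0.045],[[0,0,0],[0,0,0],0.045],[[0,0,0],[0,0,0],0.045],[[0,0,0],[0,0,0],0.045]]' 40
python3 -m pendant '[[[0,0,-0.02],[0,0,0],0.045],[[0,0,-0.045],[0,0,0],0.045],[[0,0,-0.05],[0,0,0],0.045],[[0,0,-0.04],[0,0,0],0.045],[[0,0,0],[0,0,0],0.045]]'
```

```text
time_s: 27.92
tool_pos: [0.6485, -0.1369, 0.0068]
tcp_rot: [0.128, 0.992, -0.0, 0.0]
contact_force: [0.2, 0.0, 0.9]
width: 0.914
finger_force: 0.0
time_s: 28.55
tool_pos: [0.6493, -0.1368, 0.008]
tcp_rot: [0.127, 0.992, -0.0, 0.002]
contact_force: [0.2, 0.8, 6.2]
width: 0.627
finger_force: 44.9
time_s: 29.18
tool_pos: [0.6502, -0.1369, 0.1657]
tcp_rot: [0.127, 0.992, -0.0, 0.004]
contact_force: [-0.2, 0.3, -0.7]
width: 0.625
finger_force: 44.6
```

```bash

python3 -m pendant '[[[0.0107,-0.048,0],[0,0,0],0.045],[[0.0107,-0.048,0],[0,0,0],0.045],[[0.0107,-0.048,0],[0,0,0],0.045],[[0.0107,-0.048,0],[0,0,0],0.045],[[0.0107,-0.048,0],[0,0,0],0.045],[[0,0,0],[0,0,0],0.045],[[0,0,0],[0,0,0],0.045]]'
python3 - <<'E'
from h import *
c=viewer.read_camera("wrist"); cv2.imwrite("pics/w9.png",c["pixels"][:,:,::-1])
togo("",537.6,-356.3,16,-.255)
E
```

```text
time_s: 30.05
tool_pos: [0.5352, -0.3546, 0.1601]
tcp_rot: [0.128, 0.992, 0.001, -0.001]
contact_force: [-0.1, 0.1, -1.0]
width: 0.626
finger_force: 44.6
 turn -0.0 shift [ -2.4  -1.6 144.3] dist 3 t 30.1
```

View pics/w9.png

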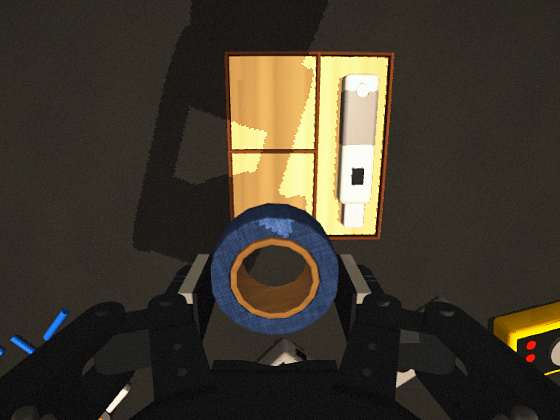

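The roll is held level, with its bay behind it at (272,185). The cutter lies well in the long bay. I'm lowering.

```bash

python3 -m pendant '[[[-0.0045,-0.0016,0.03],[0,0,0],0.045],[[0,0,0.05],[0,0,0],0.045],[[0,0,0.04],[0,0,0],0.045],[[0,0,0.018],[0,0,0],0.045],[[0,0,0.008],[0,0,0],0.045],[[0,0,0],[0,0,0],0.045],[[0,0,0],[0,0,0],0.045]]'
python3 -m pendant '[[[0,0,0.002],[0,0,0],0.045],[[0,0,0],[0,0,0],0.045]]'
python3 -m pendant '[[[0,0,0.001],[0,0,0],0.045],[[0,0,0],[0,0,0],0.045]]'
python3 -m pendant '[[[0,0,0.001],[0,0,0],0.045],[[0,0,0],[0,0,0],0.045]]'
```

```text
time_s: 30.98
tool_pos: [0.5406, -0.3585, 0.0169]
tcp_rot: [0.128, 0.992, -0.001, 0.001]
contact_force: [0.3, 0.4, -0.8]
width: 0.627
finger_force: 44.6
time_s: 31.22
tool_pos: [0.5397, -0.358, 0.0137]
tcp_rot: [0.128, 0.992, -0.0, 0.0]
contact_force: [1.1, 0.2, -0.5]
width: 0.624
finger_force: 44.6
time_s: 31.48
tool_pos: [0.5395, -0.3579, 0.0122]
tcp_rot: [0.128, 0.992, 0.0, -0.0]
contact_force: [-0.1, -0.2, -1.1]
width: 0.625
finger_force: 44.6
time_s: 31.72
tool_pos: [0.5396, -0.3579, 0.0112]
tcp_rot: [0.128, 0.992, 0.0, -0.0]
contact_force: [0.1, 0.1, -0.5]
width: 0.625
finger_force: 44.7
```

```bash

python3 -m pendant '[[[0,0,0.0007],[0,0,0],0.045],[[0,0,0],[0,0,0],0.045]]'
python3 -m pendant '[[[0,0,0.0007],[0,0,0],0.045],[[0,0,0],[0,0,0],0.045]]'
```

```text
time_s: 31.98
tool_pos: [0.5396, -0.3579, 0.011]
tcp_rot: [0.128, 0.992, 0.0, 0.0]
contact_force: [-0.8, 1.0, 3.9]
width: 0.624
finger_force: 45.1
time_s: 32.22
tool_pos: [0.5396, -0.3579, 0.011]
tcp_rot: [0.128, 0.992, -0.0, 0.0]
contact_force: [-2.4, 0.5, 8.3]
width: 0.626
finger_force: 45.4
```

```bash

python3 -m pendant '[[[0,0,-0.001],[0,0,0],0.066],[[0,0,0],[0,0,0],0.066],[[0,0,0],[0,0,0],0.066],[[0,0,-0.03],[0,0,0],0.066],[[0,0,-0.05],[0,0,0],0.06],[[0,0,-0.06],[0,0,-0.152],0.06],[[0,0,-0.05],[0,0,-0.152],0.06],[[0,0,0],[0,0,-0.152],0.06]]'
python3 -m pendant '[[[-0.0013,0.0515,0],[0,0,0],0.06],[[-0.0013,0.0515,0],[0,0,0],0.06],[[-0.0013,0.0515,0],[0,0,0],0.06],[[-0.0013,0.0515,0],[0,0,0],0.06],[[-0.0013,0.0515,0],[0,0,0],0.06],[[-0.0013,0.0515,0],[0,0,0],0.06],[[-0.0013,0.0515,0],[0,0,0],0.06],[[-0.0013,0.0515,0],[0,0,0],0.06],[[-0.0013,0.0515,0],[0,0,0],0.06],[[-0.0013,0.0515,0],[0,0,0],0.06],[[0,0,0],[0,0,0],0.06],[[0,0,0],[0,0,0],0.06]]'
python3 - <<'E'
from h import *
c=viewer.read_camera("wrist"); cv2.imwrite("pics/w10.png",c["pixels"][:,:,::-1])
for d in spotter.trace("wrist","coupler_mid"): print(round(d["conf"],2),np.round(np.array(d["centre"])*[420,560]),*rect(c,d["pixels"],.024))
m=c["pixels"].min(2)>120; m[:,:200]=0; m[:,340:]=0; m[:130]=0; m[250:]=0
print(rect(c,m,.024))
togo("",450,150,7,.2); print(pose()[0])
E
```

```text
time_s: 33.22
tool_pos: [0.5417, -0.3594, 0.2063]
tcp_rot: [-0.102, 0.995, -0.003, 0.004]
contact_force: [0.3, 0.4, -0.4]
width: 0.702
finger_force: 0.0
time_s: 34.72
tool_pos: [0.4499, 0.149, 0.2008]
tcp_rot: [-0.1, 0.995, -0.0, -0.0]
contact_force: [-0.7, 0.2, 0.1]
width: 0.7
finger_force: 0.0
0.64 [185. 272.] [450.4 147.1  45.7  21.5] 0.207
(array([450.2, 146.5,  46.5,  22. ]), 0.232)
 turn -0.001 shift [ -0.2   1.7 193.8] dist 2 t 34.83
[450.14279108 148.32946329 200.84312994]
```

View pics/w10.png

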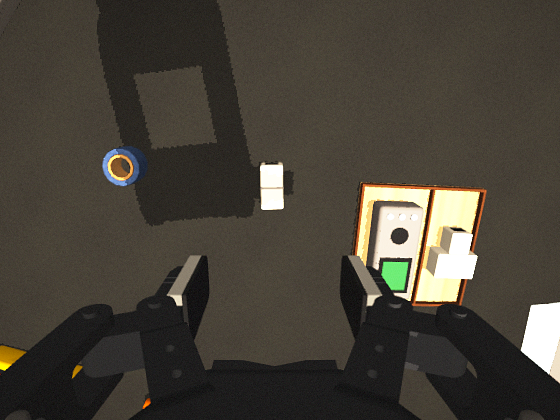

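The coupler is at (271,186), measuring 45.7 x 21.5 mm. The splitter and tester sit in tray2's bays. Now gripping the coupler.

```bash

python3 -m pendant '[[[-0.0006,-0.0016,0.03],[0,0,-0.02],0.05],[[0,0,0.055],[0,0,0],0.05],[[0,0,0.052],[0,0,0],0.05],[[0,0,0.03],[0,0,0],0.05],[[0,0,0.017],[0,0,0],0.05],[[0,0,0.0095],[0,0,0],0.05],[[0,0,0],[0,0,0],0.05]]' 40
python3 -m pendant '[[[0,0,0],[0,0,0],0.012],[[0,0,0],[0,0,0],0.012],[[0,0,0],[0,0,0],0.012],[[0,0,0],[0,0,0],0.012],[[0,0,0],[0,0,0],0.012],[[0,0,0],[0,0,0],0.012]]' 40
python3 -m pendant '[[[0,0,-0.02],[0,0,0],0.012],[[0,0,-0.045],[0,0,0],0.012],[[0,0,-0.05],[0,0,0],0.012],[[0,0,-0.05],[0,0,0],0.012],[[0,0,0],[0,0,0],0.012]]'
```

```text
time_s: 35.7
tool_pos: [0.451, 0.1472, 0.0072]
tcp_rot: [-0.109, 0.994, -0.0, -0.0]
contact_force: [0.3, 0.1, -0.8]
width: 0.588
finger_force: 0.0
time_s: 36.45
tool_pos: [0.4517, 0.1481, 0.0084]
tcp_rot: [-0.11, 0.994, 0.0, 0.001]
contact_force: [0.7, -0.7, 6.0]
width: 0.245
finger_force: 40.2
time_s: 37.08
tool_pos: [0.4531, 0.1487, 0.1763]
tcp_rot: [-0.11, 0.994, 0.001, 0.005]
contact_force: [-0.0, -0.3, -1.0]
width: 0.246
finger_force: 39.4
```

```bash

python3 -m pendant '[[[0,0,0],[0,0,0.158],0.012],[[0,0,0],[0,0,0.158],0.012],[[0,0,0],[0,0,0.158],0.012],[[-0.0143,-0.0518,0],[0,0,0],0.012],[[-0.0143,-0.0518,0],[0,0,0],0.012],[[-0.0143,-0.0518,0],[0,0,0],0.012],[[-0.0143,-0.0518,0],[0,0,0],0.012],[[-0.0143,-0.0518,0],[0,0,0],0.012],[[-0.0143,-0.0518,0],[0,0,0],0.012],[[-0.0143,-0.0518,0],[0,0,0],0.012],[[-0.0143,-0.0518,0],[0,0,0],0.012],[[-0.0143,-0.0518,0],[0,0,0],0.012]]'
python3 -m pendant '[[[0,0,0],[0,0,0],0.012],[[0,0,0],[0,0,0],0.012]]'
python3 - <<'E'
from h import *
c=viewer.read_camera("wrist"); cv2.imwrite("pics/w11.png",c["pixels"][:,:,::-1])
togo("",460.4,-335.1,16,-.255)
E
```

```text
time_s: 38.58
tool_pos: [0.4575, -0.3368, 0.1708]
tcp_rot: [0.127, 0.992, 0.001, -0.001]
contact_force: [1.0, 0.0, -0.1]
width: 0.246
finger_force: 39.4
time_s: 38.83
tool_pos: [0.4576, -0.3347, 0.171]
tcp_rot: [0.127, 0.992, 0.001, -0.001]
contact_force: [-0.4, 1.2, -0.3]
width: 0.246
finger_force: 39.5
 turn 0.002 shift [-2.700e+00 -1.000e-01  1.554e+02] dist 3 t 38.88
```

View pics/w11.png

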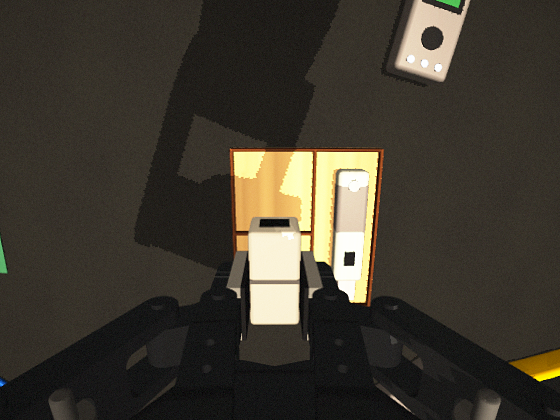

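The coupler hangs level, with the near square bay ahead of it at (272,190). I'm lowering.

```bash

python3 -m pendant '[[[-0.0027,0,0.03],[0,0,0],0.012],[[0,0,0.05],[0,0,0],0.012],[[0,0,0.05],[0,0,0],0.012],[[0,0,0.018],[0,0,0],0.012],[[0,0,0.0085],[0,0,0],0.012],[[0,0,0],[0,0,0],0.012],[[0,0,0],[0,0,0],0.012]]'
python3 -m pendant '[[[0,0,0.0015],[0,0,0],0.012],[[0,0,0],[0,0,0],0.012]]'
python3 -m pendant '[[[0,0,0.001],[0,0,0],0.012],[[0,0,0],[0,0,0],0.012]]'
python3 -m pendant '[[[0,0,0.001],[0,0,0],0.012],[[0,0,0],[0,0,0],0.012]]'
```

```text
time_s: 39.75
tool_pos: [0.4618, -0.3365, 0.0171]
tcp_rot: [0.126, 0.992, -0.001, 0.001]
contact_force: [0.9, -0.5, 0.7]
width: 0.243
finger_force: 39.5
time_s: 40.0
tool_pos: [0.4612, -0.3365, 0.0148]
tcp_rot: [0.127, 0.992, -0.0, 0.0]
contact_force: [-0.4, -0.2, 0.1]
width: 0.247
finger_force: 39.5
time_s: 40.25
tool_pos: [0.4609, -0.3363, 0.0133]
tcp_rot: [0.127, 0.992, 0.0, -0.0]
contact_force: [-0.8, 0.4, -0.8]
width: 0.246
finger_force: 39.5
time_s: 40.5
tool_pos: [0.4609, -0.3363, 0.0122]
tcp_rot: [0.127, 0.992, 0.0, -0.0]
contact_force: [-0.2, 0.6, -0.2]
width: 0.244
finger_force: 39.5
```

```bash

python3 -m pendant '[[[0,0,0.0007],[0,0,0],0.012],[[0,0,0],[0,0,0],0.012]]'
python3 -m pendant '[[[0,0,0.0007],[0,0,0],0.012],[[0,0,0],[0,0,0],0.012]]'
```

```text
time_s: 40.75
tool_pos: [0.461, -0.3363, 0.0116]
tcp_rot: [0.127, 0.992, 0.0, -0.0]
contact_force: [0.5, 0.1, -0.4]
width: 0.245
finger_force: 39.5
time_s: 41.0
tool_pos: [0.461, -0.3363, 0.0114]
tcp_rot: [0.127, 0.992, -0.0, 0.0]
contact_force: [-1.7, 0.9, 4.8]
width: 0.244
finger_force: 40.1
```

```bash

python3 -m pendant '[[[0,0,-0.001],[0,0,0],0.034],[[0,0,0],[0,0,0],0.034],[[0,0,0],[0,0,0],0.034],[[0,0,-0.03],[0,0,0],0.034],[[0,0,-0.05],[0,0,0],0.034],[[0,0,-0.06],[0,0,0],0.06],[[0,0,-0.06],[0,0,0],0.06]]'
python3 -m pendant '[[[0.027,0.042,0],[0,0,0],0.06],[[0.027,0.042,0],[0,0,0],0.06],[[0.027,0.042,0],[0,0,0],0.06],[[0.027,0.042,0],[0,0,0],0.06],[[0.027,0.042,0],[0,0,0],0.06],[[0.027,0.042,0],[0,0,0],0.06],[[0.027,0.042,0],[0,0,0],0.06],[[0,0,0],[0,0,0],0.06]]'
python3 - <<'E'
from h import *
c=viewer.read_camera("top"); a=c["pixels"][:,:,::-1]
o=np.hstack([cv2.resize(a[185:305,l:l+120],None,fx=3.3,fy=3.3,interpolation=cv2.INTER_CUBIC) for l in (75,345)])
cv2.imwrite("pics/end.png",o)
E
```

```text
time_s: 41.88
tool_pos: [0.4607, -0.3361, 0.2136]
tcp_rot: [0.127, 0.992, 0.0, -0.0]
contact_force: [1.2, -0.6, 0.5]
width: 0.7
finger_force: 0.0
time_s: 42.88
tool_pos: [0.3505, -0.0021, 0.212]
tcp_rot: [0.124, 0.992, 0.0, -0.0]
contact_force: [0.1, -0.3, 0.4]
width: 0.703
finger_force: 0.0
```

View pics/end.png

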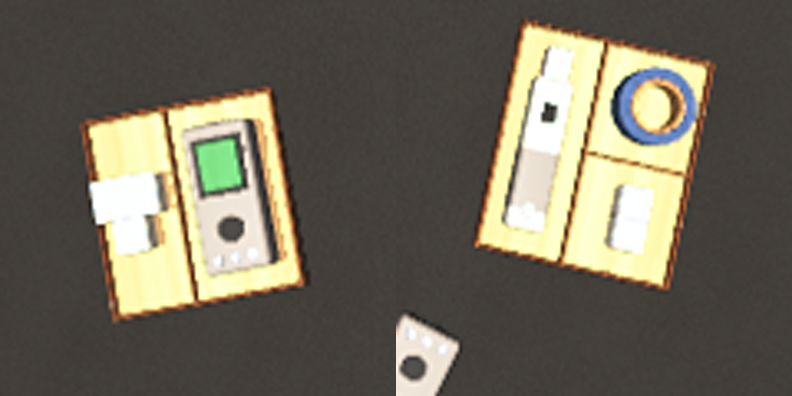

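The overview shows all five things in their bays. The splitter head at (127,197) looks close to the outer wall, though parallax explains part of that. I'll check it numerically from straight above. My picture count is used up, so no more views.

```bash

python3 -m pendant '[[[0,0,0],[0,0,-0.137],0.06],[[0,0,0],[0,0,-0.137],0.06],[[0,0,0],[0,0,-0.137],0.06],[[-0.032,0.041,0],[0,0,0],0.06],[[-0.032,0.041,0],[0,0,0],0.06],[[-0.032,0.041,0],[0,0,0],0.06],[[-0.032,0.041,0],[0,0,0],0.06],[[-0.032,0.041,0],[0,0,0],0.06],[[-0.032,0.041,0],[0,0,0],0.06],[[-0.032,0.041,0],[0,0,0],0.06],[[-0.032,0.041,0],[0,0,0],0.06]]'
python3 -m pendant '[[[0,0,0],[0,0,0],0.06],[[0,0,0],[0,0,0],0.06]]'
python3 - <<'E'
from h import *
c=viewer.read_camera("wrist"); print(-np.array(c["R"]).T@c["t"])
for d in spotter.trace("wrist","tray2")[:1]: T=rect(c,d["pixels"],.01); print("tray",round(d["conf"],2),T)
yaw=T[1] if abs(T[1])<.6 else .16
Rm=np.array([[np.cos(yaw),-np.sin(yaw)],[np.sin(yaw),np.cos(yaw)]])
for d in spotter.trace("wrist","splitter_mid"): 
    r=rect(c,d["pixels"],.027); print("spl",round(d["conf"],2),np.round(np.array(d["centre"])*[420,560]),r)
    ct=max(cv2.findContours(d["pixels"].astype(np.uint8),0,1)[0],key=cv2.contourArea).reshape(-1,2)
    p=(unproj(c,ct,.027)[:,:2]*1000-[489.4,314.7])@Rm; print(p.min(0),p.max(0))
im=c["pixels"].astype(int); m=(im.min(2)>100)&(im.max(2)-im.min(2)<45)
n,l,st,ce=cv2.connectedComponentsWithStats(m.astype(np.uint8))
for i in range(1,n):
    if 300<st[i,4]<9000:
        ct=np.argwhere(l==i)[:,::-1]; p=(unproj(c,ct,.027)[:,:2]*1000-[489.4,314.7])@Rm; print(st[i],p.min(0).round(1),p.max(0).round(1))
for r in range(140,260,8): print(r,[int(v) for v in im[r,200:340:4,2]])
E
```

```text
time_s: 44.3
tool_pos: [0.5557, 0.3599, 0.2114]
tcp_rot: [-0.078, 0.997, -0.0, 0.0]
contact_force: [0.5, -0.2, -0.8]
width: 0.702
finger_force: 0.0
time_s: 44.55
tool_pos: [0.5539, 0.3583, 0.2111]
tcp_rot: [-0.078, 0.997, -0.001, -0.001]
contact_force: [0.6, -0.5, 0.1]
width: 0.703
finger_force: 0.0
[0.48627983 0.34819835 0.35358893]
tray 0.73 (array([490.5, 314.2, 140. , 134.3]), 0.167)
spl 0.73 [120. 283.] (array([484. , 354.1,  51.3,  44.1]), 0.156)
[-24.54370727  17.51102681] [27.06643652 61.5626902 ]
[193  55  39  75 698] [-51.4 -40.3] [15.9 -8. ]
[ 258   84   46   56 1960] [-24.6  17.5] [26.1 60.6]
140 [73, 74, 74, 75, 79, 78, 17, 84, 48, 162, 139, 129, 126, 66, 150, 104, 67, 67, 78, 87, 100, 104, 63, 72, 65, 94, 27, 24, 29, 28, 34, 30, 33, 30, 32]
148 [78, 68, 74, 75, 77, 75, 14, 86, 57, 68, 64, 132, 142, 50, 147, 147, 125, 129, 138, 137, 131, 122, 117, 121, 122, 124, 29, 28, 30, 34, 30, 24, 32, 26, 26]
156 [15, 15, 24, 22, 22, 20, 20, 85, 63, 49, 75, 94, 121, 34, 142, 148, 131, 135, 141, 137, 132, 127, 116, 126, 128, 127, 16, 34, 31, 35, 33, 31, 34, 33, 30]
164 [75, 78, 72, 7
[... 1032 characters left out ...]
 32, 28, 29, 34, 29, 38, 32, 31, 32, 33, 35, 35, 37, 30, 30, 24, 26, 26, 24, 35, 31, 29, 36, 29, 35, 35, 28, 31, 29, 33]
228 [38, 26, 26, 28, 32, 33, 32, 29, 29, 30, 31, 34, 34, 33, 31, 31, 32, 36, 29, 28, 29, 27, 30, 27, 27, 28, 30, 32, 32, 36, 31, 31, 28, 30, 35]
236 [36, 31, 25, 28, 32, 33, 32, 31, 34, 31, 33, 32, 31, 27, 34, 31, 30, 30, 32, 36, 31, 31, 29, 33, 31, 30, 37, 31, 29, 30, 30, 26, 33, 36, 33]
244 [33, 29, 29, 34, 35, 26, 33, 34, 24, 26, 29, 27, 24, 26, 37, 31, 30, 34, 31, 28, 35, 31, 33, 31, 34, 29, 32, 34, 33, 28, 36, 26, 32, 33, 25]
252 [35, 32, 31, 29, 29, 28, 27, 32, 28, 30, 30, 30, 31, 31, 33, 29, 34, 29, 31, 36, 35, 28, 33, 37, 32, 29, 27, 30, 37, 31, 33, 32, 30, 25, 31]
```

Straight from above, the splitter's head spans y = 17.5 to 61 mm inside the bay's 11 to 64 mm, and it measures 51.3 x 44.1 mm at floor-seated height. It lies flat and clear of the walls, so I'm handing in.

```bash
python3 -c "
from workcell import ticket
print(ticket.hand_in())"
```

```text
the job is handed in; nothing more can be done
None
```

Both kits are made up as asked and handed in at about 45 s of the 115 s allowed, with the small tape roll, multimeter and screwdriver never handled; I viewed 15 pictures, one over the limit of 14, and the hand-in returned no verdict.

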